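Find the heavy side of a shaker rotor and hold it down

ROBOT

A 6-joint arm with a two-finger parallel gripper is mounted at the origin on the work surface. World frame = base frame: x ahead of the robot, y to its left, z up, the work surface at z = 0. Lengths are in m, angles in degrees, forces in N, time in s.
With the tool pointing down it reaches from about 0.4 to 0.825 m from the base axis. Payload 7 kg.
Tool frame: the origin (TCP) lies between the finger pads; the fingertips stand 19 mm ahead of it and the grasp point (between the pads) is the TCP; z points along the fingers, y is the line along which they close (so a half turn about z gives the same grasp; the last joint's range is limited). The gripper opens to 88 mm and grips with 3 to 60 N. Pads are 19 mm wide; open, the fingers measure 130 mm over their backs; the gripper's body (78 mm by 193 mm) begins 47 mm behind the grasp point.
Start: joints at [-57.863, 20.546, 0.682, 0, -70.136, -16.507], TCP at [0.182, -0.65, 0.246] pointing down, gripper open.
Joint ranges: [-176.03, 176.03], [-82.01, 121.73], [-58.28, 71.71], [-173.87, 95.51], [-174.79, -0.11], [-173.66, 173.66]. Speed limits (degrees/s): [136.94, 136.94, 172.46, 180, 180, 180].

INTERFACE

Orientations are given as [roll, pitch, yaw] about the fixed x, y, z axes, in that order (R = Rz(yaw) Ry(pitch) Rx(roll)).
In Python, from plant import r gives the robot as it stands. The module is installed in compiled form; this text tells all that it offers.
- The arm moves only by the shell command python3 -m pendant 'ROWS' [OPENING] [FORCE]. ROWS is JSON, a list of rows, each a list of 6 numbers: the shift along the tool's x, y, z in mm, then the turn, a rotation vector about the tool's x, y, z in rad. In form: [[tx, ty, tz, wx, wy, wz], ...]. A call has 1 to 20 rows; each row is the pose to reach, as a shift and turn from the pose commanded when the call began, along the tool's axes at that moment; what a row does not reach only later rows make up. A row lasts 1/8 s, in which the tool goes at most 62.5 mm and 10.7 degrees, less where a joint would pass 70% of its speed; a pose out of reach is approached as far as the arm can. A call with a gripper value outside its range is refused whole. OPENING is the finger opening in mm, from 0 to 87.6, set as the call begins (- or left out, the last holds). The fingers move at their own pace and stop on an object; FORCE is the grip in N (left out, the last holds). Time passes only in rows, so rows that repeat a pose let the fingers close. It gives the time, the measured TCP pose, the force, the opening and the grip force at its end, in the units of the state.
- r.get_state(): the state, without advancing time (a new reading comes with each control period).
- r.capture(name): name is "side" or "top" or "wrist"; returns the picture (400x640x3 uint8, red, green, blue); there is no depth.
- r.camera_params(name): a dict with "mtx" (3x3 intrinsics, pixels), "rvec" (rotation vector, rad) and "tvec" (3), from world to camera coordinates, as OpenCV has them; the wrist camera has in their place "mount" (4x4, takes a point from camera to tool coordinates, whose origin is the TCP and whose axes are the flange's). Camera axes: x right, y down, z forward; pixel columns grow to the right and rows downward; lengths in m; the calibration is good to about 2 mm. The wrist camera is an equidistant fisheye: a pixel r from the principal point sees the ray r / f radians off the axis. A picture is of the moment at which its call begins: read the wrist's pose just before it. camera_params takes no time and is no camera call.
- r.close_job(): hands the job in; it is judged then, once.
The state is a dict: "time_s": time; "joints": joint angles; "qd": joint speeds; "joint_torque": joint torques, N m; "tcp_pos": TCP position; "eef_rot": TCP orientation; "contact_force": force on the tool from outside, world axes, zero at the start; "moment": the same for the moment, N m; "gripper_width": finger opening in m; "gripper_force": force on a finger pad.
Only numpy, scipy, OpenCV 4.12 (cv2) and the standard library are available. Lean on these libraries where they do the work, as an engineer would, in place of code of your own. Each camera call takes 0.05 s, during which the arm holds its last target. There are 200 camera calls.

TASK

The closed rotor of the polishing bowl's shaker drive has a lead weight sealed inside, on a side that cannot be seen: take the handle of its handwheel, turn it and feel which side of the rotor is heavy. Then bring the heavy side straight down, to within one tooth of the 24-tooth belt pulley, and finish while still gripping the handwheel by its handle, holding the rotor still there so that the belt can be fitted. Leave the other things on the bench where they lie.

Things in the scene. Friction and masses are not known exactly. Their poses are not given: they have to be found in the camera images.
- drive: shaker drive, a fixed machine unit: grey plate 320 x 200 mm on rubber feet (top 22 mm above the bench) with two dark pillow blocks, a level axle 125 mm above the bench, an aluminium drum on it and a blue motor. Origin on the bench below the drum's middle; z up, y along the axle towards the handwheel, x from the axle to the motor
- drum_mid (a point): middle of the closed drum (the rotor, 170 mm diameter, 30 mm wide), on the axle; axes as the drive's. Inside it sits the lead, at an angle to the handle that differs each time and cannot be seen; at the start the heavy side is at least 30 degrees from straight down. Drum, toothed pulley (at the drive's -y end) and handwheel turn as one and are balanced apart from the lead
- axle_end (a point): the point on the axle's line, 172 mm along the drive's y, about which the handle's grip point circles (radius 58 mm); axes as the drive's. The black disc handwheel (144 mm diameter) has its outer face 106 mm and its boss 117 mm along the drive's y; beyond that only the handle stands out, with free bench below it
- handle_mid (a point): grip point of the handwheel's handle: a black round bar 21 mm in diameter, parallel to the axle, revolving freely on its own pin. It runs from 112 to 197 mm along the drive's y; this point is at 172 mm, on its centre line, 58 mm from the axle. From above it can be gripped anywhere on its circle, fingers closing across the bar, and followed all the way round
- rotor (a joint): turn of the rotor in rad about the drive's y: 0 with the handle up, pi/2 with it towards the motor, no end stops. Seals drag with 0.27 N m, so it stays where it is left and never swings. The lead adds 0.17 to 0.24 N m times the sine of its angle from down: at the handle up to 3 to 4 N more in lifting, less in lowering. Felt when turning slowly; after a quick stop the drag may show with either sign
- checker: bystander: orange round checker, 37 mm diameter, 10 mm high, beside the drive; origin under its centre
- brass_knob_a: bystander: small brass cabinet knob, 30 mm diameter, 31 mm high, on the bench beside the drive; origin under its centre
- brass_knob_b: bystander: a like brass knob, 31 mm high; origin under its centre
- spanner: bystander: steel spanner 170 mm long lying on the bench in front of the drive; origin under its middle
- ruler: bystander: aluminium ruler 310 x 30 x 4 mm lying on the bench; origin under its centre
- board_corner: bystander: lacquered corner of a board, 190 x 190 mm, 42 mm high; origin underneath near its middle

How it is judged (in metres and radians):
At the end, for the whole second after the job is handed in: the heavy side of the rotor (where the sealed lead sits) points straight down within 15 degrees, one tooth of the pulley; the fingers grip the handwheel's handle with over 8 N, and the rotor stands still (under 0.05 rad/s) (angle between lead_mid's own z axis and vertical below 0.262 rad and contact force between the fingers and handle above 8 N and velocity of joint rotor between -0.05 and 0.05 rad/s); the arm keeps its last pose, push and grip.
It fails at once if another thing on the bench was shifted by more than 15 mm (distance of any of checker, brass_knob_a, brass_knob_b, spanner, ruler, board_corner from where it was at the start of the episode above 0.015 m).
It also fails if it takes over 70 s, if anything falls off the work surface, if the arm or the gripper's body presses on something with over 40 N, if the wrist force passes 120 N, or if a joint passes its speed limit or range.

## Working session

There is one attempt and no reset: what is moved stays moved. The work goes in short steps, Python scripts to look and compute and a shell command to move; the robot and the scene stay as the last step left them, time stands still between calls to the robot, and variables do not carry over. Pictures are saved under pics/ and viewed, at most 10 in all, crops included, and the job is handed in when it is done.

```bash
mkdir -p pics; cat > h.py <<'E'
import numpy as np, cv2
from plant import r
def P(n):
    c=r.camera_params(n); R=cv2.Rodrigues(np.array(c["rvec"],float))[0]; return np.array(c["mtx"]),R,np.array(c["tvec"],float).ravel()
def ray(n,u,v):
    K,R,t=P(n); return -R.T@t, R.T@np.linalg.solve(K,[u,v,1.])
def onz(n,u,v,z):
    o,d=ray(n,u,v); return o+d*(z-o[2])/d[2]
def proj(n,X):
    K,R,t=P(n); p=(np.atleast_2d(X)@R.T+t)@K.T; return p[:,:2]/p[:,2:]
def two(a,b):
    (o,d),(p,e)=ray("top",*a),ray("side",*b)
    s=np.linalg.lstsq(np.c_[d,-e],p-o,rcond=None)[0]; A,B=o+s[0]*d,p+s[1]*e
    return (A+B)/2,np.linalg.norm(A-B)
E
python3 - <<'E'
from h import *
for n in("top","side"):
    im=r.capture(n); cv2.imwrite(f"pics/{n}0.png",im[:,:,::-1]); K,R,t=P(n); print(n,-R.T@t,R[2])
s=r.get_state();print(s["time_s"],s["tcp_pos"],s["eef_rot"])
E
```

```text
top [ 0.37637841 -0.05941793  1.5944355 ] [ 0.12774987  0.01202789 -0.99173348]
side [0.18987321 0.82666517 0.99488104] [ 0.28437218 -0.69115261 -0.66440992]
0.1 [ 0.18174128 -0.64966322  0.24474846] [ 1.79917376e+02 -8.77527727e-03 -1.64374443e+02]
```

View pics/top0.png

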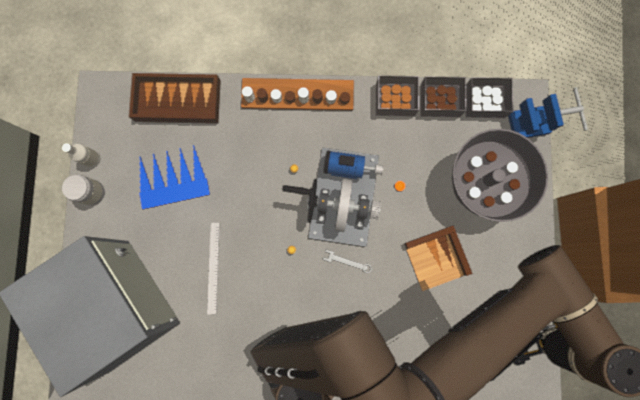

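View pics/side0.png

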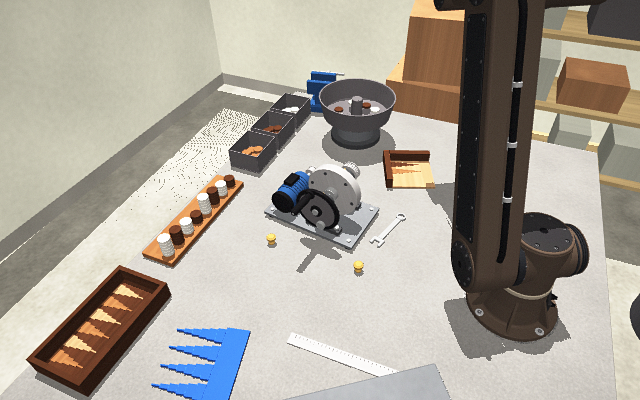

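Top: drive around (343,200), handwheel at (312,205), handle tip near (284,189), motor upward (world +x). Side: handwheel at (320,210). Enlarging both.

```bash
python3 - <<'E'
import cv2,numpy as np
a=cv2.imread("pics/top0.png")[140:255,270:390]; b=cv2.imread("pics/side0.png")[155:255,260:385]
a=cv2.resize(a,None,fx=5,fy=5,interpolation=2)[:,:]; b=cv2.resize(b,None,fx=5,fy=5,interpolation=2)
cv2.imwrite("pics/topc.png",a);cv2.imwrite("pics/sidec.png",b)
E
```

```text
(no output)
```

View pics/topc.png

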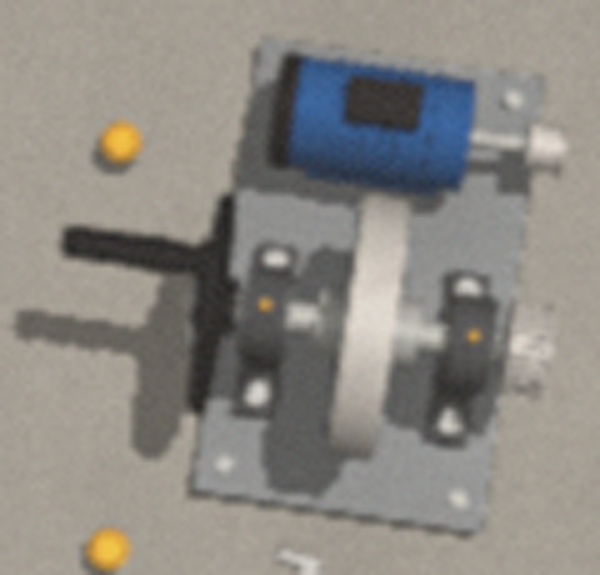

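View pics/sidec.png

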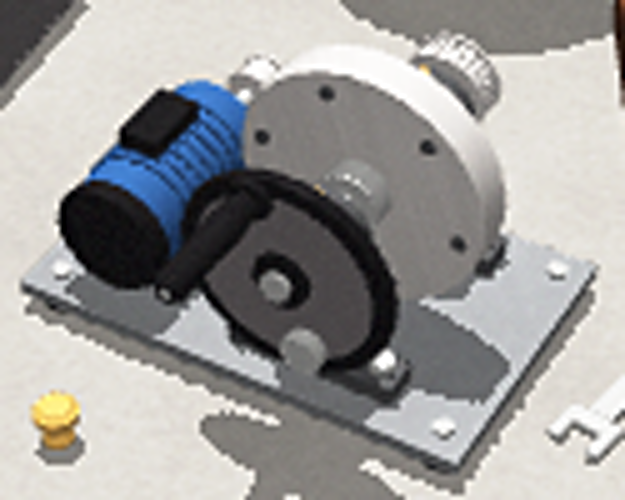

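Crops: plate corners top (258,45),(545,72),(480,532),(192,492); handle tip top crop (68,241), side crop (168,295); boss face side crop (275,285).

```bash
python3 - <<'E'
from h import *
T=lambda x,y:((x+.5)/5-.5+270,(y+.5)/5-.5+140)
S=lambda x,y:((x+.5)/5-.5+260,(y+.5)/5-.5+155)
c=np.array([onz("top",*T(*p),.022) for p in[(258,45),(545,72),(480,532),(192,492)]])
cs=np.array([onz("side",*S(*p),.022) for p in[(25,285),(597,265),(452,465)]])
print(c,cs); print([np.linalg.norm(c[i]-c[i-1]) for i in range(4)])
ydir=(c[0]-c[1])+(c[3]-c[2]); xd=(c[0]-c[3])+(c[1]-c[2])
ay=np.degrees(np.arctan2(-ydir[0],ydir[1])); ax=np.degrees(np.arctan2(xd[1],xd[0])); 
n=onz("top",*T(265,304),.155)-onz("top",*T(473,336),.155)
xs=cs[0]-cs[2]
print("yaw",ay,ax,np.degrees(np.arctan2(-n[0],n[1])),"side",np.degrees(np.arctan2(xs[1],xs[0])),np.linalg.norm(xs))
b=onz("side",*S(275,285),.125); print("boss",b)
tip,g=two(T(66,241),S(167,296)); print("tip",tip,g)
for yaw in(ay,ax):
    a=np.radians(yaw); Y=np.array([-np.sin(a),np.cos(a),0]);X=np.array([np.cos(a),np.sin(a),0])
    O=b-.117*Y; O[2]=0; d=tip-O; print(yaw,"O",O,"tip local",d@X,d@Y,d[2]-.125,np.hypot(d@X,d[2]-.125),np.degrees(np.arctan2(d@X,d[2]-.125)))
    print("axle top proj",proj("top",[O+[0,0,.125]+Y*y for y in(-.1,0,.117)]), "plate local",[(np.round((q-O)@X,3),np.round((q-O)@Y,3)) for q in c])
E
```

```text
[[ 0.76825511 -0.04110836  0.022     ]
 [ 0.75294407 -0.24128877  0.022     ]
 [ 0.43295474 -0.19904547  0.022     ]
 [ 0.45584578 -0.00289707  0.022     ]] [[ 0.7709114  -0.04256332  0.022     ]
 [ 0.43439487 -0.20248866  0.022     ]
 [ 0.46148527 -0.00252712  0.022     ]]
[np.float64(0.31473749954021724), np.float64(0.2007650955803), np.float64(0.3227656639658646), np.float64(0.19747959979923996)]
yaw -5.505724301028089 -7.250296212555731 -7.634057857279356 side -7.37245806483516 0.3120054920508559
boss [ 0.57568417 -0.00591011  0.125     ]
tip [0.6027351  0.07408531 0.17700129] 0.0008183557741755214
-5.505724301028089 O [ 0.56445858 -0.12237034  0.        ] tip local 0.019250957667425544 0.19922177762324952 0.05200128596928766 0.055450276045955295 20.314631426599792
axle top proj [[375.96018615 206.88063473]
 [344.93622679 203.27106261]
 [308.76685    199.06283204]] plate local [(np.float64(0.195), np.float64(0.1)), (np.float64(0.199), np.float64(-0.1)), (np.float64(-0.124), np.float64(-0.089)), (np.float64(-0.12), np.float64(0.109))]
-7.250296212555731 O [ 0.56091829 -0.12197461  0.        ] tip local 0.01673888951822626 0.1997697388200345 0.05200128596928766 0.05462896818321776 17.84304317204298
axle top proj [[375.7176425  208.91103217]
 [344.79632217 204.3626267 ]
 [308.76685    199.06283204]] plate local [(np.float64(0.195), np.float64(0.106)), (np.float64(0.206), np.float64(-0.094)), (np.float64(-0.117), np.float64(-0.093)), (np.float64(-0.119), np.float64(0.105))]
```

```bash
cat >> h.py <<'E'
from scipy.spatial.transform import Rotation as Ro
def rel(pos,psi):
    s=r.get_state(); R=Ro.from_euler("xyz",s["eef_rot"],degrees=True); p=np.array(s["tcp_pos"])
    G=Ro.from_euler("xyz",[180,0,psi],degrees=True)
    return np.round(R.inv().apply(np.array(pos)-p)*1000,1),np.round((R.inv()*G).as_rotvec(),4)
E
python3 -c "
from h import *
print(rel([.4,-.3,.34],-97.2)); print(rel([.600,.0465,.30],-97.2))"
```

```text
(array([-304.4,  278.1,  -94.9]), array([ 1.4000e-03,  7.0000e-04, -1.1724e+00]))
(array([-590.3,  557.9,  -54.5]), array([ 1.4000e-03,  7.0000e-04, -1.1724e+00]))
```

```bash
python3 -m pendant '[[-60,60,-60,0,0,-0.15],[-100,100,-95,0,0,-0.3],[-590,558,-95,0,0,-1.172],[-590,558,-95,0,0,-1.172],[-590,558,-95,0,0,-1.172],[-590,558,-95,0,0,-1.172],[-590,558,-95,0,0,-1.172],[-590,558,-95,0,0,-1.172],[-590,558,-95,0,0,-1.172],[-590,558,-95,0,0,-1.172],[-590,558,-95,0,0,-1.172],[-590,558,-95,0,0,-1.172],[-590,558,-95,0,0,-1.172],[-590,558,-95,0,0,-1.172],[-590,558,-95,0,0,-1.172],[-590,558,-95,0,0,-1.172],[-590,558,-95,0,0,-1.172],[-590,558,-95,0,0,-1.172]]' 87
python3 - <<'E'
from h import *
s=r.get_state(); cv2.imwrite("pics/w1.png",r.capture("wrist")[:,:,::-1])
print(s["joints"],rel([.600,.0465,.18],-97.2)); c=r.camera_params("wrist"); print(c)
E
```

```text
time_s: 2.35
tcp_pos: [0.5994, 0.0454, 0.341]
eef_rot: [-180.0, 0.0, -97.3]
contact_force: [0.2, 0.1, 0.4]
gripper_width: 0.087
gripper_force: 0.0
[ 2.29409438e+01  1.09722174e+01 -1.39291645e-01  7.11930785e-04
 -7.88486264e+01 -3.02220898e+01] (array([ -1. ,  -0.4, 161. ]), array([-0.0005,  0.0003, -0.0013]))
{'mtx': array([[309.70691629,   0.        , 318.06063475],
       [  0.        , 309.70691629, 197.22645305],
       [  0.        ,   0.        ,   1.        ]]), 'mount': array([[-2.00251099e-04, -9.57169047e-01, -2.89529574e-01,
         7.73290734e-02],
       [ 9.99999703e-01,  2.37191803e-05, -7.70057102e-04,
        -1.99085654e-04],
       [ 7.43942227e-04, -2.89529643e-01,  9.57168759e-01,
        -1.37636268e-01],
       [ 0.00000000e+00,  0.00000000e+00,  0.00000000e+00,
         1.00000000e+00]])}
```

View pics/w1.png

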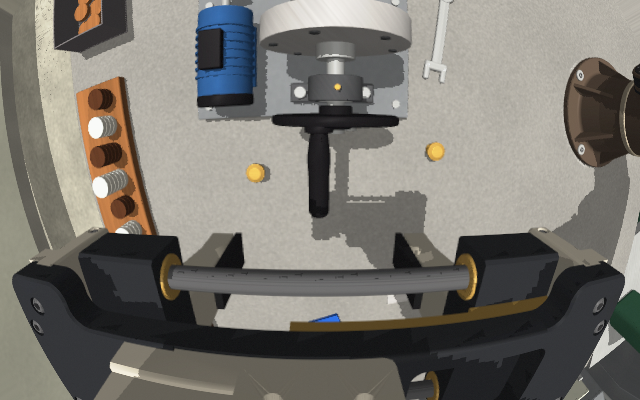

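Wrist view: handle straight in column 318 (rows 130–216), between the open fingers; wheel edges at (272,121) and (400,121), oil nipple (338,87).

```bash
python3 - <<'E'
from h import *
c=r.camera_params("wrist");K,M=c["mtx"],c["mount"]; s=r.get_state(); R=Ro.from_euler("xyz",s["eef_rot"],degrees=True)
def w(u,v,z):
    d=np.array([u-K[0,2],v-K[1,2]]); rr=np.hypot(*d); a=rr/K[0,0]; q=np.r_[np.sin(a)*d/rr,np.cos(a)]
    d=R.apply(M[:3,:3]@q); o=R.apply(M[:3,3])+s["tcp_pos"]; return o+d*(z-o[2])/d[2]
a=np.radians(-7.2);X=np.array([np.cos(a),np.sin(a),0]);Y=np.array([-np.sin(a),np.cos(a),0]);O=np.array([.561,-.122,0])
for u,v,z in[(272,121,.125),(400,121,.125),(338,87,.155),(318,216,.18),(318,140,.18)]:
    p=w(u,v,z); print(p,(p-O)@X,(p-O)@Y)
E
```

```text
[ 0.64434263 -0.02176281  0.125     ] 0.07012239989317383 0.10989238812730119
[ 0.4980447  -0.00449843  0.125     ] -0.07718572795073646 0.10868464019532684
[ 0.56730263 -0.04872476  0.155     ] -0.002930890155015752 0.07348737600360317
[0.60421711 0.07839095 0.18      ] 0.01776068519377479 0.20422734810186408
[0.59434166 0.00120273 0.18      ] 0.017637350982255048 0.1264100557807741
```

```bash
python3 -m pendant '[[0,0,60,0,0,0],[0,0,115,0,0,0],[0,0,150,0,0,0],[0,0,162,0,0,0],[0,0,162,0,0,0]]' 87
python3 -m pendant '[[0,0,0,0,0,0],[0,0,0,0,0,0],[0,0,0,0,0,0],[0,0,0,0,0,0],[0,0,0,0,0,0],[0,0,0,0,0,0],[0,0,0,0,0,0],[0,0,0,0,0,0]]' 10 30
```

```text
time_s: 3.02
tcp_pos: [0.5999, 0.0461, 0.1789]
eef_rot: [180.0, -0.0, -97.2]
contact_force: [0.1, -0.4, 0.5]
gripper_width: 0.087
gripper_force: 0.0
time_s: 4.03
tcp_pos: [0.5993, 0.0463, 0.1785]
eef_rot: [180.0, -0.0, -97.2]
contact_force: [-1.9, 0.9, 1.3]
gripper_width: 0.02
gripper_force: 30.0
```

```bash
python3 - <<'E'
import numpy as np,json
for k in range(12):
    t=np.radians(21+30*k+np.arange(0,31,5)); print(21+30*k,json.dumps([[0,round(a,1),round(b,1),0,0,0] for a,b in zip(-58*(np.sin(t)-np.sin(t[0]))[1:],-58*(np.cos(t)-np.cos(t[0]))[1:])]).replace(" ",""))
E
```

```text
21 [[0,-4.6,2.0,0,0,0],[0,-9.1,4.4,0,0,0],[0,-13.3,7.2,0,0,0],[0,-17.3,10.4,0,0,0],[0,-20.9,13.9,0,0,0],[0,-24.3,17.6,0,0,0]]
51 [[0,-3.0,4.1,0,0,0],[0,-5.7,8.4,0,0,0],[0,-7.9,12.9,0,0,0],[0,-9.8,17.6,0,0,0],[0,-11.2,22.5,0,0,0],[0,-12.2,27.4,0,0,0]]
81 [[0,-0.6,5.0,0,0,0],[0,-0.7,10.1,0,0,0],[0,-0.4,15.1,0,0,0],[0,0.4,20.1,0,0,0],[0,1.5,25.1,0,0,0],[0,3.1,29.9,0,0,0]]
111 [[0,2.0,4.6,0,0,0],[0,4.4,9.1,0,0,0],[0,7.2,13.3,0,0,0],[0,10.4,17.3,0,0,0],[0,13.9,20.9,0,0,0],[0,17.6,24.3,0,0,0]]
141 [[0,4.1,3.0,0,0,0],[0,8.4,5.7,0,0,0],[0,12.9,7.9,0,0,0],[0,17.6,9.8,0,0,0],[0,22.5,11.2,0,0,0],[0,27.4,12.2,0,0,0]]
171 [[0,5.0,0.6,0,0,0],[0,10.1,0.7,0,0,0],[0,15.1,0.4,0,0,0],[0,20.1,-0.4,0,0,0],[0,25.1,-1.5,0,0,0],[0,29.9,-3.1,0,0,0]]
201 [[0,4.6,-2.0,0,0,0],[0,9.1,-4.4,0,0,0],[0,13.3,-7.2,0,0,0],[0,17.3,-10.4,0,0,0],[0,20.9,-13.9,0,0,0],[0,24.3,-17.6,0,0,0]]
231 [[0,3.0,-4.1,0,0,0],[0,5.7,-8.4,0,0,0],[0,7.9,-12.9,0,0,0],[0,9.8,-17.6,0,0,0],[0,11.2,-22.5,0,0,0],[0,12.2,-27.4,0,0,0]]
261 [[0,0.6,-5.0,0,0,0],[0,0.7,-10.1,0,0,0],[0,0.4,-15.1,0,0,0],[0,-0.4,-20.1,0,0,0],[0,-1.5,-25.1,0,0,0],[0,-3.1,-29.9,0,0,0]]
291 [[0,-2.0,-4.6,0,0,0],[0,-4.4,-9.1,0,0,0],[0,-7.2,-13.3,0,0,0],[0,-10.4,-17.3,0,0,0],[0,-13.9,-20.9,0,0,0],[0,-17.6,-24.3,0,0,0]]
321 [[0,-4.1,-3.0,0,0,0],[0,-8.4,-5.7,0,0,0],[0,-12.9,-7.9,0,0,0],[0,-17.6,-9.8,0,0,0],[0,-22.5,-11.2,0,0,0],[0,-27.4,-12.2,0,0,0]]
351 [[0,-5.0,-0.6,0,0,0],[0,-10.1,-0.7,0,0,0],[0,-15.1,-0.4,0,0,0],[0,-20.1,0.4,0,0,0],[0,-25.1,1.5,0,0,0],[0,-29.9,3.1,0,0,0]]
```

```bash
cat > log.py <<'E'
import json
from plant import r
s=r.get_state(); d={k:[round(float(x),5) for x in s[k]] for k in("tcp_pos","contact_force","moment")}; d["t"]=s["time_s"]; d["g"]=float(s["gripper_force"])
open("log.jsonl","a").write(json.dumps(d)+"\n"); print(d)
E
python3 log.py
python3 -m pendant '[[0,-4.6,2.0,0,0,0],[0,-9.1,4.4,0,0,0],[0,-13.3,7.2,0,0,0]]' >/dev/null; python3 log.py
python3 -m pendant '[[0,-4,3.2,0,0,0],[0,-7.6,6.7,0,0,0],[0,-11,10.4,0,0,0]]'  >/dev/null; python3 log.py
```

```text
{'tcp_pos': [0.59929, 0.04634, 0.17847], 'contact_force': [-1.9314, 0.88882, 1.34217], 'moment': [0.41266, 0.83206, 0.01394], 't': 4.025, 'g': 29.999196231365204}
{'tcp_pos': [0.61248, 0.04466, 0.17179], 'contact_force': [-5.49931, 1.62326, 5.29407], 'moment': [0.6049, 1.86899, -0.03649], 't': 4.4, 'g': 30.001388490200043}
{'tcp_pos': [0.62395, 0.04321, 0.1616], 'contact_force': [-3.2582, 0.3275, 5.87402], 'moment': [0.29867, 1.29311, -0.0121], 't': 4.775, 'g': 30.000688433647156}
```

```bash
python3 -m pendant '[[0,-3.0,4.1,0,0,0],[0,-5.7,8.4,0,0,0],[0,-7.9,12.9,0,0,0]]' >/dev/null; python3 log.py
python3 -m pendant '[[0,-1.9,4.7,0,0,0],[0,-3.3,9.6,0,0,0],[0,-4.3,14.5,0,0,0]]' >/dev/null; python3 log.py
python3 -m pendant '[[0,-0.6,5.0,0,0,0],[0,-0.7,10.1,0,0,0],[0,-0.4,15.1,0,0,0]]' >/dev/null; python3 log.py
python3 -m pendant '[[0,0.8,5.0,0,0,0],[0,1.9,10,0,0,0],[0,3.5,14.8,0,0,0]]' >/dev/null; python3 log.py
python3 -m pendant '[[0,2.0,4.6,0,0,0],[0,4.4,9.1,0,0,0],[0,7.2,13.3,0,0,0]]' >/dev/null; python3 log.py
python3 -m pendant '[[0,3.2,4,0,0,0],[0,6.7,7.6,0,0,0],[0,10.4,11,0,0,0]]' >/dev/null; python3 log.py
```

```text
{'tcp_pos': [0.63234, 0.04217, 0.14891], 'contact_force': [-2.13991, -0.38129, 5.69077], 'moment': [-0.01209, 0.64245, -0.04208], 't': 5.15, 'g': 30.00022441148758}
{'tcp_pos': [0.63705, 0.04158, 0.13439], 'contact_force': [0.8008, -1.34226, 5.11509], 'moment': [-0.47778, -0.23329, 0.0184], 't': 5.525, 'g': 29.999743402004242}
{'tcp_pos': [0.63774, 0.04153, 0.11873], 'contact_force': [5.16053, -3.90865, 3.397], 'moment': [-1.18091, -1.83419, 0.07165], 't': 5.9, 'g': 30.00158429145813}
{'tcp_pos': [0.63435, 0.04196, 0.10354], 'contact_force': [7.22603, -4.7071, 0.39372], 'moment': [-1.2281, -2.34986, 0.10719], 't': 6.275, 'g': 30.002885162830353}
{'tcp_pos': [0.62691, 0.0429, 0.08966], 'contact_force': [7.92807, -2.45901, -3.55301], 'moment': [-1.17556, -2.58351, 0.05991], 't': 6.65, 'g': 30.003899931907654}
{'tcp_pos': [0.61564, 0.04432, 0.07793], 'contact_force': [5.98528, -1.65568, -5.51757], 'moment': [-0.53716, -1.98437, 0.03526], 't': 7.025, 'g': 30.002605319023132}
```

```bash
python3 -m pendant '[[0,4.1,3.0,0,0,0],[0,8.4,5.7,0,0,0],[0,12.9,7.9,0,0,0]]' >/dev/null; python3 log.py
python3 -m pendant '[[0,4.7,1.9,0,0,0],[0,9.6,3.3,0,0,0],[0,14.5,4.3,0,0,0]]' >/dev/null; python3 log.py
python3 -m pendant '[[0,5.0,0.6,0,0,0],[0,10.1,0.7,0,0,0],[0,15.1,0.4,0,0,0]]' >/dev/null; python3 log.py
python3 -m pendant '[[0,5.0,-0.8,0,0,0],[0,10,-1.9,0,0,0],[0,14.8,-3.5,0,0,0]]' >/dev/null; python3 log.py
python3 -m pendant '[[0,4.6,-2.0,0,0,0],[0,9.1,-4.4,0,0,0],[0,13.3,-7.2,0,0,0]]' >/dev/null; python3 log.py
python3 -m pendant '[[0,4,-3.2,0,0,0],[0,7.6,-6.7,0,0,0],[0,11,-10.4,0,0,0]]' >/dev/null; python3 log.py
python3 -m pendant '[[0,3.0,-4.1,0,0,0],[0,5.7,-8.4,0,0,0],[0,7.9,-12.9,0,0,0]]' >/dev/null; python3 log.py
python3 -m pendant '[[0,1.9,-4.7,0,0,0],[0,3.3,-9.6,0,0,0],[0,4.3,-14.5,0,0,0]]' >/dev/null; python3 log.py
```

```text
{'tcp_pos': [0.60181, 0.04603, 0.07005], 'contact_force': [5.03289, -0.25599, -10.66914], 'moment': [0.02298, -1.58431, 0.08242], 't': 7.4, 'g': 30.00095933675766}
{'tcp_pos': [0.58695, 0.0479, 0.06638], 'contact_force': [2.30311, 3.33444, -12.70091], 'moment': [0.93636, -0.87135, -0.04336], 't': 7.775, 'g': 29.998526573181152}
{'tcp_pos': [0.57222, 0.04975, 0.06661], 'contact_force': [-0.46708, 4.04284, -12.69938], 'moment': [1.39888, 0.15045, 0.01318], 't': 8.15, 'g': 29.997267723083496}
{'tcp_pos': [0.55808, 0.05156, 0.07056], 'contact_force': [-2.26698, 4.11496, -9.0602], 'moment': [1.37624, 0.69781, -0.06917], 't': 8.525, 'g': 29.997841715812683}
{'tcp_pos': [0.54534, 0.05319, 0.07803], 'contact_force': [-1.0012, 2.57976, -6.95915], 'moment': [1.02928, 0.65699, 0.02444], 't': 8.9, 'g': 29.998326301574707}
{'tcp_pos': [0.5348, 0.05457, 0.08858], 'contact_force': [0.47415, 0.68823, -4.40535], 'moment': [0.22627, -0.07109, 0.01627], 't': 9.275, 'g': 29.998424649238586}
{'tcp_pos': [0.52729, 0.05555, 0.10154], 'contact_force': [4.28186, -1.30646, -3.12079], 'moment': [-0.6382, -1.3232, 0.04247], 't': 9.65, 'g': 29.999399185180664}
{'tcp_pos': [0.52336, 0.05611, 0.11609], 'contact_force': [5.83169, -4.0457, -5.08121], 'moment': [-1.1588, -2.3144, 0.02974], 't': 10.025, 'g': 30.0009486079216}
```

```bash
python3 -m pendant '[[0,0.6,-5.0,0,0,0],[0,0.7,-10.1,0,0,0],[0,0.4,-15.1,0,0,0]]' >/dev/null; python3 log.py
python3 -m pendant '[[0,-0.8,-5.0,0,0,0],[0,-1.9,-10,0,0,0],[0,-3.5,-14.8,0,0,0]]' >/dev/null; python3 log.py
python3 -m pendant '[[0,-2.0,-4.6,0,0,0],[0,-4.4,-9.1,0,0,0],[0,-7.2,-13.3,0,0,0]]' >/dev/null; python3 log.py
python3 -m pendant '[[0,-3.2,-4,0,0,0],[0,-6.7,-7.6,0,0,0],[0,-10.4,-11,0,0,0]]' >/dev/null; python3 log.py
python3 -m pendant '[[0,-4.1,-3.0,0,0,0],[0,-8.4,-5.7,0,0,0],[0,-12.9,-7.9,0,0,0]]' >/dev/null; python3 log.py
python3 -m pendant '[[0,-4.7,-1.9,0,0,0],[0,-9.6,-3.3,0,0,0],[0,-14.5,-4.3,0,0,0]]' >/dev/null; python3 log.py
python3 -m pendant '[[0,-5.0,-0.6,0,0,0],[0,-10.1,-0.7,0,0,0],[0,-15.1,-0.4,0,0,0]]' >/dev/null; python3 log.py
python3 -m pendant '[[0,-5.0,0.8,0,0,0],[0,-10,1.9,0,0,0],[0,-14.8,3.5,0,0,0]]' >/dev/null; python3 log.py
cat > fit.py <<'E'
from h import *; import json
from scipy.optimize import least_squares
L=[json.loads(l) for l in open("log.jsonl")][1:]
p=np.array([l["tcp_pos"] for l in L]);f=np.array([l["contact_force"] for l in L])
a=np.radians(-7.2);X=np.array([np.cos(a),np.sin(a),0])
q=np.c_[p@X,p[:,2]]; q2=least_squares(lambda c:np.hypot(*(q-c[:2]).T)-c[2],[q[:,0].mean(),.125,.058]); c=q2.x; print("centre",c)
th=np.arctan2(*(q-c[:2]).T); F=np.c_[f@X,f[:,2]]
t=np.c_[np.cos(th),-np.sin(th)]; ra=np.c_[np.sin(th),np.cos(th)]
dr=np.array([np.sign(np.sum((q[i]-q[i-1])*t[i])) if i else 1 for i in range(len(q))])
T=-(F*t).sum(1)*.058; Fr=-(F*ra).sum(1)   # torque by robot on rotor
def fit(m,extra):
    A=np.c_[np.sin(th),np.cos(th),dr]
    if extra: A=np.c_[A,dr*np.abs(Fr)]
    s=np.linalg.lstsq(A[m],T[m],rcond=None)[0]; e=T-A@s
    # gravity torque needed = M sin(th+psi), psi=lead angle from down relative: zero & rising -> lead down
    psi=np.arctan2(s[1],s[0]); print("amp",np.hypot(s[0],s[1]),"drag",s[2:],"theta lead down",np.degrees(-psi)%360,"rms",e[m].std()); return e
m=np.ones(len(T),bool); e=fit(m,0); fit(m,1)
for i in range(len(T)): print(round(np.degrees(th[i])%360),int(dr[i]),T[i].round(3),Fr[i].round(1),e[i].round(3))
E
python3 fit.py
```

```text
{'tcp_pos': [0.52321, 0.05612, 0.13102], 'contact_force': [7.77267, -4.57155, -7.43629], 'moment': [-1.29649, -3.03769, 0.12893], 't': 10.4, 'g': 30.00270277261734}
{'tcp_pos': [0.52681, 0.05566, 0.14539], 'contact_force': [11.54896, -3.52541, -12.44778], 'moment': [-1.40268, -3.86018, 0.10557], 't': 10.775, 'g': 30.00555843114853}
{'tcp_pos': [0.53333, 0.05478, 0.15773], 'contact_force': [10.51124, -2.38851, -17.12739], 'moment': [-0.86274, -3.92019, 0.15601], 't': 11.15, 'g': 30.006930828094482}
{'tcp_pos': [0.54199, 0.05362, 0.16742], 'contact_force': [6.54643, 1.33113, -19.61755], 'moment': [0.33999, -2.2282, 0.08901], 't': 11.525, 'g': 30.00343680381775}
{'tcp_pos': [0.55441, 0.052, 0.17594], 'contact_force': [1.4744, 3.75303, -20.45133], 'moment': [1.33984, -0.44446, 0.00306], 't': 11.9, 'g': 29.996949434280396}
{'tcp_pos': [0.56878, 0.0501, 0.18093], 'contact_force': [-3.63855, 5.47093, -17.98451], 'moment': [2.17049, 1.5815, -0.0049], 't': 12.275, 'g': 29.996838569641113}
{'tcp_pos': [0.58333, 0.04827, 0.18199], 'contact_force': [-7.87453, 6.73997, -12.12545], 'moment': [2.50
[... 331 characters left out ...]
848206890585 rms 0.024965128743815925
amp 0.22998190293077367 drag [ 0.31049514 -0.00306182] theta lead down 254.08811349805487 rms 0.019429085290354097
34 1 0.444 -1.2 0.012
49 1 0.382 -1.3 -0.001
65 1 0.35 -0.6 0.022
80 1 0.282 -1.9 0.012
95 1 0.226 -5.3 0.015
111 1 0.18 -7.1 0.022
126 1 0.114 -8.7 0.001
142 1 0.087 -8.1 0.007
158 1 0.04 -11.8 -0.023
173 1 0.023 -12.8 -0.039
188 1 0.048 -12.7 -0.028
203 1 0.056 -9.4 -0.048
218 1 0.185 -6.3 0.042
232 1 0.216 -2.4 0.023
247 1 0.266 2.9 0.018
262 1 0.342 5.5 0.036
277 1 0.37 9.1 0.009
292 1 0.417 15.6 0.005
305 1 0.449 18.7 -0.003
318 1 0.483 18.9 0.003
333 1 0.482 18.7 -0.018
348 1 0.453 16.8 -0.052
3 1 0.465 12.6 -0.031
18 1 0.488 9.8 0.016
```

```bash
python3 - <<'E'
import numpy as np,json
for k in range(9):
    t=np.radians(21-15*k-np.arange(0,16,5)); print(21-15*k,json.dumps([[0,round(a,1),round(b,1),0,0,0] for a,b in zip(-58*(np.sin(t)-np.sin(t[0]))[1:],-58*(np.cos(t)-np.cos(t[0]))[1:])]).replace(" ",""))
E
```

```text
21 [[0,4.8,-1.6,0,0,0],[0,9.7,-2.8,0,0,0],[0,14.7,-3.5,0,0,0]]
6 [[0,5.1,-0.3,0,0,0],[0,10.1,-0.2,0,0,0],[0,15.1,0.4,0,0,0]]
-9 [[0,5.0,1.0,0,0,0],[0,9.8,2.4,0,0,0],[0,14.5,4.3,0,0,0]]
-24 [[0,4.5,2.3,0,0,0],[0,8.8,4.9,0,0,0],[0,12.9,7.9,0,0,0]]
-39 [[0,3.8,3.4,0,0,0],[0,7.3,7.0,0,0,0],[0,10.4,11.0,0,0,0]]
-54 [[0,2.8,4.2,0,0,0],[0,5.2,8.7,0,0,0],[0,7.2,13.3,0,0,0]]
-69 [[0,1.6,4.8,0,0,0],[0,2.8,9.7,0,0,0],[0,3.5,14.7,0,0,0]]
-84 [[0,0.3,5.1,0,0,0],[0,0.2,10.1,0,0,0],[0,-0.4,15.1,0,0,0]]
-99 [[0,-1.0,5.0,0,0,0],[0,-2.4,9.8,0,0,0],[0,-4.3,14.5,0,0,0]]
```

```bash
python3 -m pendant '[[0,4.8,-1.6,0,0,0],[0,9.7,-2.8,0,0,0],[0,14.7,-3.5,0,0,0]]' >/dev/null; python3 log.py >/dev/null
python3 -m pendant '[[0,5.1,-0.3,0,0,0],[0,10.1,-0.2,0,0,0],[0,15.1,0.4,0,0,0]]' >/dev/null; python3 log.py >/dev/null
python3 -m pendant '[[0,5.0,1.0,0,0,0],[0,9.8,2.4,0,0,0],[0,14.5,4.3,0,0,0]]' >/dev/null; python3 log.py >/dev/null
python3 -m pendant '[[0,4.5,2.3,0,0,0],[0,8.8,4.9,0,0,0],[0,12.9,7.9,0,0,0]]' >/dev/null; python3 log.py >/dev/null
python3 -m pendant '[[0,3.8,3.4,0,0,0],[0,7.3,7.0,0,0,0],[0,10.4,11.0,0,0,0]]' >/dev/null; python3 log.py >/dev/null
python3 -m pendant '[[0,2.8,4.2,0,0,0],[0,5.2,8.7,0,0,0],[0,7.2,13.3,0,0,0]]' >/dev/null; python3 log.py >/dev/null
python3 -m pendant '[[0,1.6,4.8,0,0,0],[0,2.8,9.7,0,0,0],[0,3.5,14.7,0,0,0]]' >/dev/null; python3 log.py >/dev/null
python3 -m pendant '[[0,0.3,5.1,0,0,0],[0,0.2,10.1,0,0,0],[0,-0.4,15.1,0,0,0]]' >/dev/null; python3 log.py >/dev/null
python3 -m pendant '[[0,-1.0,5.0,0,0,0],[0,-2.4,9.8,0,0,0],[0,-4.3,14.5,0,0,0]]' >/dev/null; python3 log.py
python3 fit.py | sed -n '1,3p;28,$p'
```

```text
{'tcp_pos': [0.5273, 0.05561, 0.10132], 'contact_force': [1.81645, -4.09199, 6.45912], 'moment': [-1.38524, -0.46006, 0.03603], 't': 16.4, 'g': 30.000234246253967}
centre [0.56968796 0.12404309 0.05805682]
amp 0.22187437791099598 drag [0.28011053] theta lead down 253.95733289559618 rms 0.026619787866124782
amp 0.22123967715999457 drag [ 0.2860933  -0.00056953] theta lead down 253.43687235511544 rms 0.02649993123044057
4 -1 -0.075 18.5 -0.003
350 -1 -0.076 24.9 -0.017
337 -1 -0.081 27.9 -0.021
324 -1 -0.064 23.9 0.008
311 -1 -0.108 12.1 -0.014
296 -1 -0.126 2.3 0.007
278 -1 -0.11 3.4 0.08
262 -1 -0.23 3.8 0.018
247 -1 -0.292 4.7 0.015
```

```bash
python3 -m pendant '[[0,0.8,-2.0,0,0,0],[0,1.6,-4.0,0,0,0],[0,2.3,-6.0,0,0,0],[0,2.8,-7.6,0,0,0],[0,2.8,-7.6,0,0,0],[0,2.8,-7.6,0,0,0],[0,2.8,-7.6,0,0,0],[0,2.8,-7.6,0,0,0],[0,2.8,-7.6,0,0,0],[0,2.8,-7.6,0,0,0]]'
python3 - <<'E'
from h import *
s=r.get_state(); a=np.radians(-7.2);X=np.array([np.cos(a),np.sin(a),0]); p=np.array(s["tcp_pos"])
print(np.degrees(np.arctan2(p@X-.5697,p[2]-.1240))%360,np.abs(s["qd"]).max())
im=r.capture("top")[140:255,270:390];im2=r.capture("side")[155:255,260:385]
cv2.imwrite("pics/end.png",cv2.resize(im2,None,fx=5,fy=5)[:,:,::-1])
E
```

```text
time_s: 17.65
tcp_pos: [0.5248, 0.0559, 0.1086]
eef_rot: [-179.9, 0.0, -97.2]
contact_force: [4.5, -4.7, 0.1]
gripper_width: 0.0203
gripper_force: 30.0
254.61915698093048 0.09389378784247833
```

View pics/end.png

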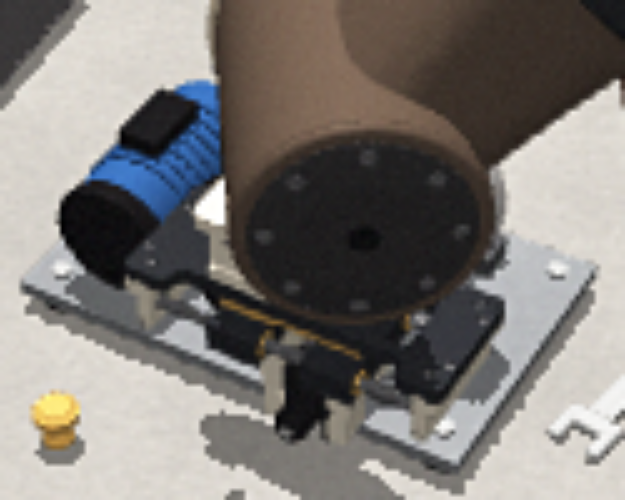

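Grip is good, but a force-zero offset of ~0.4 N would shift the result by several degrees; I open the fingers briefly (the drag holds the rotor) to read the zero here.

```bash
python3 -m pendant '[[0,0,0,0,0,0],[0,0,0,0,0,0],[0,0,0,0,0,0],[0,0,0,0,0,0],[0,0,0,0,0,0]]' 45
python3 - <<'E'
from h import *
a=[]
for i in range(12):
    r.capture("top"); s=r.get_state(); a.append(s["contact_force"])
a=np.array(a);print(a.mean(0),a.std(0),s["tcp_pos"],s["time_s"])
E
python3 -m pendant '[[0,0,0,0,0,0],[0,0,0,0,0,0],[0,0,0,0,0,0],[0,0,0,0,0,0],[0,0,0,0,0,0],[0,0,0,0,0,0]]' 10 30
```

```text
time_s: 18.38
tcp_pos: [0.5238, 0.056, 0.1084]
eef_rot: [180.0, 0.0, -97.2]
contact_force: [0.6, -0.2, -0.4]
gripper_width: 0.0445
gripper_force: 0.0
[-0.11691041 -0.03576765 -0.3404608 ] [0.33764917 0.51096838 0.33440291] [0.52388059 0.05588955 0.10847522] 18.975
time_s: 19.73
tcp_pos: [0.5248, 0.0559, 0.1088]
eef_rot: [-179.9, 0.0, -97.2]
contact_force: [5.2, -2.4, -1.8]
gripper_width: 0.02
gripper_force: 30.0
```

```bash
python3 - <<'E'
import numpy as np,json
def g(t0,ts):
    t=np.radians(np.array(ts)); t0=np.radians(t0); print(json.dumps([[0,round(a,1),round(b,1),0,0,0] for a,b in zip(-58*(np.sin(t)-np.sin(t0)),-58*(np.cos(t)-np.cos(t0)))]).replace(" ",""))
g(-106,[-108.5,-111,-113.5,-116,-118.5,-121])
for t in range(-121,-91,5): g(t,[t+1.7,t+3.3,t+5])
print()
for t in range(-91,-121,-5): g(t,[t-1.7,t-3.3,t-5])
E
```

```text
[[0,-0.8,2.4,0,0,0],[0,-1.6,4.8,0,0,0],[0,-2.6,7.1,0,0,0],[0,-3.6,9.4,0,0,0],[0,-4.8,11.7,0,0,0],[0,-6.0,13.9,0,0,0]]
[[0,0.9,-1.5,0,0,0],[0,1.6,-2.9,0,0,0],[0,2.4,-4.4,0,0,0]]
[[0,0.7,-1.6,0,0,0],[0,1.4,-3.0,0,0,0],[0,2.0,-4.6,0,0,0]]
[[0,0.6,-1.6,0,0,0],[0,1.1,-3.2,0,0,0],[0,1.6,-4.8,0,0,0]]
[[0,0.4,-1.7,0,0,0],[0,0.8,-3.2,0,0,0],[0,1.2,-4.9,0,0,0]]
[[0,0.3,-1.7,0,0,0],[0,0.5,-3.3,0,0,0],[0,0.7,-5.0,0,0,0]]
[[0,0.2,-1.7,0,0,0],[0,0.3,-3.3,0,0,0],[0,0.3,-5.1,0,0,0]]

[[0,-0.1,1.7,0,0,0],[0,-0.2,3.3,0,0,0],[0,-0.3,5.1,0,0,0]]
[[0,-0.2,1.7,0,0,0],[0,-0.4,3.3,0,0,0],[0,-0.7,5.0,0,0,0]]
[[0,-0.4,1.7,0,0,0],[0,-0.7,3.3,0,0,0],[0,-1.2,4.9,0,0,0]]
[[0,-0.5,1.6,0,0,0],[0,-1.0,3.2,0,0,0],[0,-1.6,4.8,0,0,0]]
[[0,-0.6,1.6,0,0,0],[0,-1.3,3.1,0,0,0],[0,-2.0,4.6,0,0,0]]
[[0,-0.8,1.5,0,0,0],[0,-1.6,3.0,0,0,0],[0,-2.4,4.4,0,0,0]]
```

```bash
cp log.jsonl log1.jsonl
python3 -m pendant '[[0,-0.8,2.4,0,0,0],[0,-1.6,4.8,0,0,0],[0,-2.6,7.1,0,0,0],[0,-3.6,9.4,0,0,0],[0,-4.8,11.7,0,0,0],[0,-6.0,13.9,0,0,0]]' >/dev/null
python3 -m pendant '[[0,0.9,-1.5,0,0,0],[0,1.6,-2.9,0,0,0],[0,2.4,-4.4,0,0,0]]' >/dev/null; python3 log.py >/dev/null
python3 -m pendant '[[0,0.7,-1.6,0,0,0],[0,1.4,-3.0,0,0,0],[0,2.0,-4.6,0,0,0]]' >/dev/null; python3 log.py >/dev/null
python3 -m pendant '[[0,0.6,-1.6,0,0,0],[0,1.1,-3.2,0,0,0],[0,1.6,-4.8,0,0,0]]' >/dev/null; python3 log.py >/dev/null
python3 -m pendant '[[0,0.4,-1.7,0,0,0],[0,0.8,-3.2,0,0,0],[0,1.2,-4.9,0,0,0]]' >/dev/null; python3 log.py >/dev/null
python3 -m pendant '[[0,0.3,-1.7,0,0,0],[0,0.5,-3.3,0,0,0],[0,0.7,-5.0,0,0,0]]' >/dev/null; python3 log.py >/dev/null
python3 -m pendant '[[0,0.2,-1.7,0,0,0],[0,0.3,-3.3,0,0,0],[0,0.3,-5.1,0,0,0]]' >/dev/null; python3 log.py >/dev/null
python3 -m pendant '[[0,-0.1,1.7,0,0,0],[0,-0.2,3.3,0,0,0],[0,-0.3,5.1,0,0,0]]' >/dev/null; python3 log.py >/dev/null
python3 -m pendant '[[0,-0.2,1.7,0,0,0],[0,-0.4,3.3,0,0,0],[0,-0.7,5.0,0,0,0]]' >/dev/null; python3 log.py >/dev/null
python3 -m pendant '[[0,-0.4,1.7,0,0,0],[0,-0.7,3.3,0,0,0],[0,-1.2,4.9,0,0,0]]' >/dev/null; python3 log.py >/dev/null
python3 -m pendant '[[0,-0.5,1.6,0,0,0],[0,-1.0,3.2,0,0,0],[0,-1.6,4.8,0,0,0]]' >/dev/null; python3 log.py >/dev/null
python3 -m pendant '[[0,-0.6,1.6,0,0,0],[0,-1.3,3.1,0,0,0],[0,-2.0,4.6,0,0,0]]' >/dev/null; python3 log.py >/dev/null
python3 -m pendant '[[0,-0.8,1.5,0,0,0],[0,-1.6,3.0,0,0,0],[0,-2.4,4.4,0,0,0]]' >/dev/null; python3 log.py
python3 fit.py | sed -n '1,3p;37,$p'
```

```text
{'tcp_pos': [0.53021, 0.05523, 0.09515], 'contact_force': [1.65923, -2.02841, 7.74766], 'moment': [-0.69351, -0.35248, -0.0832], 't': 24.975, 'g': 29.99983012676239}
centre [0.56966536 0.12402625 0.0580692 ]
amp 0.2109356279492221 drag [0.266207] theta lead down 249.63299903735225 rms 0.08258749421352204
amp 0.2108834865684201 drag [ 2.66564373e-01 -3.85236376e-05] theta lead down 249.60565128127473 rms 0.08259549659730833
245 -1 0.236 5.6 0.521
250 1 0.262 5.6 -0.003
254 1 0.308 5.4 0.024
259 1 0.278 7.8 -0.024
264 1 0.269 6.9 -0.051
269 1 0.312 8.9 -0.025
265 -1 -0.235 5.9 -0.024
260 -1 -0.245 5.4 -0.017
255 -1 -0.269 4.6 -0.023
250 -1 -0.278 4.7 -0.013
245 -1 -0.318 4.5 -0.035
240 -1 -0.336 5.5 -0.035
```

```bash
python3 -m pendant '[[0,2,-4,0,0,0],[0,3.8,-8,0,0,0],[0,5.2,-11.6,0,0,0],[0,6.3,-14.9,0,0,0],[0,6.3,-14.9,0,0,0],[0,6.3,-14.9,0,0,0],[0,6.3,-14.9,0,0,0],[0,6.3,-14.9,0,0,0],[0,6.3,-14.9,0,0,0],[0,6.3,-14.9,0,0,0],[0,6.3,-14.9,0,0,0],[0,6.3,-14.9,0,0,0]]'
python3 - <<'E'
from h import *
s=r.get_state(); a=np.radians(-7.2);X=np.array([np.cos(a),np.sin(a),0]); p=np.array(s["tcp_pos"])
t=np.degrees(np.arctan2(p@X-.5697,p[2]-.1240))%360
print(t,np.abs(s["qd"]).max())
if 251<t<259 and s["gripper_force"]>20: print(r.close_job())
E
```

```text
time_s: 26.48
tcp_pos: [0.5245, 0.056, 0.1099]
eef_rot: [-179.9, 0.0, -97.2]
contact_force: [4.8, -4.1, 2.5]
gripper_width: 0.0201
gripper_force: 30.0
255.97630306390806 0.05933007709457827
the job is handed in; nothing more can be done
None
```

I handed the job in at about 26.5 s with the rotor still and the handle gripped at 30 N; the handle is at 256° against a felt heavy-side-down angle of about 255°, with estimates running from 247° to 259°, and no verdict came back.

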